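# Stand the long spindle on the inspection plate

## Task

Two turned steel spindles lean side by side in the wooden rest. Take the longer one and stand it upright on its flanged foot inside the scribed circle on the dark steel plate, setting it down rather than dropping it; then let go and watch for a couple of seconds that it stands still by itself. Leave the shorter spindle in the rest.

Things in the scene. Friction and masses are not known exactly. Their poses are not given: they have to be found in the camera images.
- spindle_long: Long steel spindle, 150 mm, 0.2-0.4 kg. Origin: centre of the foot's underside; z runs from foot to tip. Foot flange 30 mm diameter, 9 mm thick; shank 20 mm diameter from z = 11 to 130 mm, then 14 mm diameter to 150. Starts foot down 40 deg from vertical, in either groove of the rest, which bears it from z = 40 to 84 mm; the shank above is free to grasp. Lift it straight up: drawn along its z, the foot catches.
- spindle_short: The shorter spindle, 105 mm long, of the same shape and diameters (foot 30 mm, shank 20 mm up to 85 mm, end 14 mm). Same frame. It leans in the other groove, 120 mm beside the long one; leave it there.
- rest: Fixed wooden rest, base 150 (x) x 220 (y) x 12 mm, with a sloping board (two V grooves, at y = +60 and -60 mm) and a foot stop. Origin: centre of its underside, z up. Spindles in it lean 40 deg from vertical, tips towards the rest's -x (roughly to the robot); highest wood about 100 mm up. Rest and plate may each stand left or right.
- plate: Fixed dark steel plate 160 x 160 x 20 mm lying on the bench, with a thin bright scribed circle of 80 mm diameter round its centre. Origin: centre of its underside; z up, so its flat top is at 20 mm. Behind the bench (x about 0.8 m) a wall with a pegboard rises: keep wrist and hand clear of it, and of the vice on the front edge near the robot.
Not all that is in view belongs to the job. What is shaped like the spindle_long but green is not meant.

How it is judged (in metres and radians):
On the way:
1. the long spindle stands by itself, untouched, upright on its foot inside the circle for a second (angle between spindle_long's own z axis and vertical below 0.1 rad and horizontal distance between spindle_long and plate below 0.027 m and contact force between spindle_long and plate above 0.5 N and linear speed of spindle_long below 0.03 m/s and contact force between each of the arm, the fingers and spindle_long below 0.05 N), for 1 s.
At the end, for the whole second after the job is handed in: The long spindle stands on the plate on its flanged foot, upright within 0.1 rad and at rest, the centre of its foot within 27 mm of the plate's centre (foot inside the circle); the short spindle is still in the rest, within 20 mm of where it was (angle between spindle_long's own z axis and vertical below 0.1 rad and horizontal distance between spindle_long and plate below 0.027 m and height (world z) of spindle_long between 0.016 and 0.025 m and linear speed of spindle_long below 0.02 m/s and angular speed of spindle_long below 0.2 rad/s and distance of spindle_short from where it was at the start of the episode below 0.02 m); the robot touches nothing.
It fails at once if the long spindle is dropped or falls over (moves faster than 0.45 m/s with no finger on it) (linear speed of spindle_long above 0.45 m/s and contact force between each of the fingers, the arm and spindle_long below 0.05 N).
It fails at once if the short spindle is moved by more than 20 mm (distance of spindle_short from where it was at the start of the episode above 0.02 m).
It also fails if it takes over 38 s, if anything falls off the work surface, if the arm or the gripper's body presses on something with over 40 N, if the wrist force passes 120 N, or if a joint passes its speed limit or range.

## Robot

A 6-joint arm with a two-finger parallel gripper is mounted at the origin on a cart in front of the work surface, level with it; the furniture and walls round the work are solid. World frame = base frame: x ahead of the robot, y to its left, z up, the work surface at z = 0. Lengths are in mm, angles in rad, forces in N, time in s.
With the tool pointing down it reaches from about 300 to 775 mm from the base axis. Payload 14.6 kg.
Tool frame: the origin (TCP) lies at the very end of the fingers, on their centre line; the grasp point (between the pads) lies 19 mm behind it; z points along the fingers, y is the line along which they close (so a half turn about z gives the same grasp; the last joint's range is limited). The gripper opens to 94 mm and grips with 3 to 60 N. Pads are 16 mm wide; open, the fingers measure 119 mm over their backs; the gripper's body (75 mm by 177 mm) begins 78 mm behind the grasp point.
Start: joints at [1.17, 0.3, 1.521, -0, 1.321, -0.067], TCP at [180.197, 519.633, 205.446] pointing down, gripper open.
Joint ranges: [-3.03, 3.03], [-0.79, 2.21], [0.23, 2.52], [-1.04, 4.18], [0, 3.07], [-2.55, 2.55]. Speed limits (rad/s): [2.22, 2.22, 2.57, 3.14, 3.14, 3.14].

## Interface

Orientations are given as [roll, pitch, yaw] about the fixed x, y, z axes, in that order (R = Rz(yaw) Ry(pitch) Rx(roll)).
In Python, from cell import manip, optics gives the robot as it stands.
- The arm moves only by the shell command python3 -m crank 'ROWS' [FORCE]. ROWS is JSON, a list of rows, each a list of 7 numbers: the opening in per cent of the stroke, from 0 (shut) to 100 (fully open), then the shift along the tool's x, y, z in mm, then the turn, a rotation vector about the tool's x, y, z in rad. A call has 1 to 10 rows; each row is the pose to reach, as a shift and turn from the pose commanded when the call began, along the tool's axes at that moment; what a row does not reach only later rows make up. A row lasts 1/10 s, in which the tool goes at most 50 mm and 8.59 degrees, less where a joint would pass 70% of its speed; a pose out of reach is approached as far as the arm can. A call with a gripper value outside its range is refused whole. The fingers move at their own pace and stop on an object; FORCE is the grip in N (left out, the last holds). Time passes only in rows, so rows that repeat a pose let the fingers close. It gives the time, the measured TCP pose, the force, the opening and the grip force at its end, in the units of the state.
- manip.read_state(): the state, without advancing time (a new reading comes with each control period).
- optics.camera(name): name is "side" or "top"; returns (picture, depth): 384x512x3 uint8, red, green, blue; 384x512 float32, mm along the optical axis (not along the pixel's ray), 0 where there is no reading.
- optics.calibration(name): a dict with "camera_matrix" (3x3 intrinsics, pixels), "R" (3x3) and "t" (3): a world point X has camera coordinates R X + t. Camera axes: x right, y down, z forward; pixel columns grow to the right and rows downward; lengths in mm; the calibration is good to about 2 mm. A picture is of the moment at which its call begins. calibration takes no time and is no camera call.
- manip.sign_off(): hands the job in; it is judged then, once.
The state is a dict: "clock": time; "joints": joint angles; "qd": joint speeds; "effort": joint torques, N m; "eef_pos": TCP position; "eef_rot": TCP orientation; "wrist_force": force on the tool from outside, world axes, zero at the start; "moment": the same for the moment, N m; "finger_gap": finger opening in mm; "finger_force": force on a finger pad.
Only numpy, scipy, OpenCV 4.12 (cv2) and the standard library are available. Lean on these libraries where they do the work, as an engineer would, in place of code of your own. Each camera call takes 0.05 s, during which the arm holds its last target. There are 200 camera calls.

## Working session

There is one attempt and no reset: what is moved stays moved. The work goes in short steps, Python scripts to look and compute and a shell command to move; the robot and the scene stay as the last step left them, time stands still between calls to the robot, and variables do not carry over. Pictures are saved under pics/ and viewed, at most 10 in all, crops included, and the job is handed in when it is done.

```bash
mkdir -p pics; python3 - <<'E'
from cell import manip, optics
import cv2,numpy as np
s=manip.read_state()
print({k:np.round(v,3).tolist() for k,v in s.items()})
for n in("side","top"):
    p,d=optics.camera(n); np.savez(f"pics/{n}0.npz",p=p,d=d)
    cv2.imwrite(f"pics/{n}0.png",p[:,:,::-1])
    c=optics.calibration(n); R=np.array(c["R"]); print(n,np.round(-R.T@np.array(c["t"])),np.round(R,2).tolist(),c["camera_matrix"])
E
```

```text
{'clock': 0.0, 'joints': [1.17, 0.3, 1.522, 0.0, 1.321, -0.067], 'qd': [0.001, 0.001, 0.002, -0.0, 0.001, -0.0], 'effort': [0.001, -53.181, -35.273, 0.071, 0.024, -0.0], 'eef_pos': [180.069, 519.4, 204.899], 'eef_rot': [-3.14, -0.0, 2.808], 'wrist_force': [0.36, 0.094, -0.385], 'moment': [0.055, -0.063, 0.029], 'finger_force': 0.0, 'finger_gap': 94.059}
side [ 291. 1253.  866.] [[-0.99, -0.13, 0.01], [-0.09, 0.58, -0.81], [0.1, -0.81, -0.58]] [[432.16737334   0.         257.63000629]
 [  0.         432.16737334 193.44144299]
 [  0.           0.           1.        ]]
top [ 252.   87. 1240.] [[0.03, -1.0, -0.01], [-0.99, -0.02, -0.16], [0.16, 0.02, -0.99]] [[348.70519641   0.         256.33427688]
 [  0.         348.70519641 192.18021025]
 [  0.           0.           1.        ]]
```

View pics/side0.png

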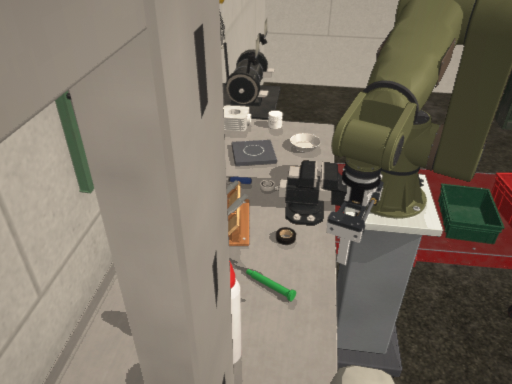

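View pics/top0.png

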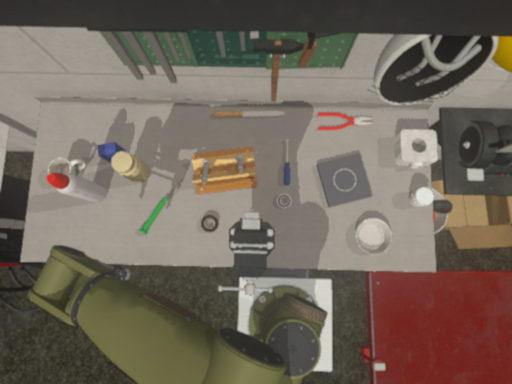

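The side view shows the plate at (254,152). The rest, at about (238,220), is half hidden by a pillar. In the top view the rest is at (225,170), with spindles near (207,168) and (240,165), and the plate is at (345,180). I'll zoom in on both.

```bash
cat > h.py <<'E'
import numpy as np
from cell import optics
def cal(n):
    c=optics.calibration(n); return np.array(c["camera_matrix"]),np.array(c["R"]),np.array(c["t"]).ravel()
def pts(n,d):
    K,R,t=cal(n); v,u=np.mgrid[:d.shape[0],:d.shape[1]]
    c=np.stack([(u-K[0,2])/K[0,0]*d,(v-K[1,2])/K[1,1]*d,d],-1); return (c-t)@R
def ray(n,u,v,z):
    K,R,t=cal(n); o=-R.T@t; r=R.T@np.linalg.inv(K)@[u,v,1]; return o+r*(z-o[2])/r[2]
def proj(n,X):
    K,R,t=cal(n); c=np.asarray(X)@R.T+t; return (c@K.T)[...,:2]/c[...,2:]
E
python3 - <<'E'
import cv2,numpy as np
from h import *
f=np.load("pics/top0.npz");p,d=f["p"],f["d"]
X=pts("top",d)
a=cv2.resize(p[140:200,185:265,::-1],None,fx=7,fy=7,interpolation=cv2.INTER_CUBIC)
b=cv2.applyColorMap((np.clip(X[140:200,185:265,2],0,150)*1.7).astype(np.uint8),cv2.COLORMAP_JET)
b=cv2.resize(b,None,fx=3,fy=3,interpolation=cv2.INTER_NEAREST)
im=np.zeros((600,560,3),np.uint8);im[:420]=a;im[420:,:240]=b
im[420:,240:560]=cv2.resize(p[145:212,305:385,::-1],(320,180))
cv2.imwrite("pics/crop1.png",im)
print("bench z",np.median(X[215:235,290:320,2]),"plate z",np.median(X[170:190,338:352,2]))
g=cv2.cvtColor(p,cv2.COLOR_RGB2GRAY)
# plate contour
m=((g<95)&(X[...,2]>10)&(X[...,2]<32)).astype(np.uint8);m[:, :300]=0;m[:,395:]=0;m[:140]=0;m[215:]=0
m=cv2.morphologyEx(m,cv2.MORPH_CLOSE,np.ones((5,5)))
c=max(cv2.findContours(m,0,1)[0],key=cv2.contourArea);r=cv2.minAreaRect(c);print(r,ray("top",*r[0],20))
# circle
y,x=np.mgrid[:384,:512]
k=(g>100)&(np.hypot(x-r[0][0],y-r[0][1])<17)
pp=np.array([ray("top",a,b,20)[:2] for b,a in np.argwhere(k)],np.float32);print(len(pp),cv2.minEnclosingCircle(pp),cv2.fitEllipse(pp))
E
```

```text
bench z -0.6237548525994903 plate z 19.529193575570233
((328.0, 204.0), (0.0, 0.0), 0.0) [ 407.23813697 -143.48251658   20.        ]
862 ((407.45074462890625, -143.68959045410156), 60.66126251220703) ((407.5285339355469, -143.48382568359375), (95.21063232421875, 98.32659912109375), 56.333343505859375)
```

View pics/crop1.png

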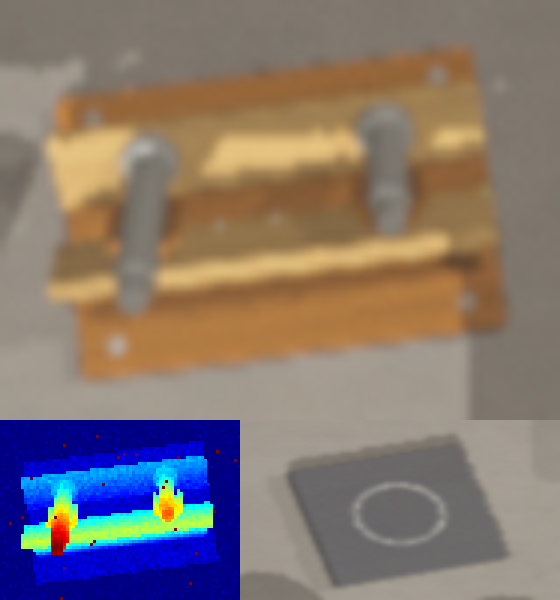

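The crop shows the long spindle in the left groove. Its foot is at about (206,163) and its tip at about (204,183). The short one is on the right, and the circle is at about (345,180).

```bash
python3 - <<'E'
import cv2,numpy as np
from h import *
f=np.load("pics/top0.npz");p,d=f["p"],f["d"]
X=pts("top",d); g=cv2.cvtColor(p,cv2.COLOR_RGB2GRAY)
roi=np.zeros(g.shape,bool);roi[145:212,310:382]=1
m=(roi&(X[...,2]>13)&(X[...,2]<26)).astype(np.uint8);m=cv2.morphologyEx(m,cv2.MORPH_OPEN,np.ones((3,3)))
c=max(cv2.findContours(m,0,1)[0],key=cv2.contourArea);r=cv2.minAreaRect(c);print(r,ray("top",*r[0],20))
y,x=np.mgrid[:384,:512]
k=(g.astype(float)-cv2.medianBlur(g,9)>12)&(np.hypot(x-345,y-180)<17)
pp=np.array([ray("top",a,b,20)[:2] for b,a in np.argwhere(k)],np.float32);print(len(pp),cv2.minEnclosingCircle(pp),cv2.fitEllipse(pp))
# rest base corners at z=12, crop/7 + offset
for u,v in [(62,98),(470,47),(503,327),(86,378)]: print("restcorner",np.round(ray("top",185+u/7-.5,140+v/7-.5,12),1))
# spindles: grey (unsaturated) pixels above 25 mm
hsv=cv2.cvtColor(p,cv2.COLOR_RGB2HSV)
for name,(u0,u1) in dict(long=(198,214),short=(233,247)).items():
    k=(hsv[...,1]<75)&(X[...,2]>30)&(X[...,2]<160)&(x>=u0)&(x<=u1)&(y>150)&(y<192)
    k=cv2.morphologyEx(k.astype(np.uint8),cv2.MORPH_OPEN,np.ones((2,2)))>0
    P=X[k]; l=cv2.fitLine(P.astype(np.float32),cv2.DIST_HUBER,0,.01,.01).ravel()
    dr=l[:3]*np.sign(l[2]); print(name,len(P),l[3:],dr,"tilt",np.degrees(np.arccos(dr[2])),"yaw",np.degrees(np.arctan2(-dr[1],-dr[0])),"zmax",np.percentile(P[:,2],98))
    for v in range(155,190):
        q=k[v]
        if q.sum()>1: print(v,x[v][q].min(),x[v][q].max(),np.round(X[v][q].mean(0)),round(X[v][q][:,2].max()))
E
```

```text
((344.2059020996094, 180.32351684570312), (44.38401794433594, 45.8392333984375), 75.96376037597656) [ 493.22210594 -201.39751429   20.        ]
169 ((496.2655944824219, -201.86404418945312), 43.7470588684082) ((496.2962951660156, -202.00228881835938), (78.99766540527344, 79.30872344970703), 63.971336364746094)
restcorner [582.  342.2  12. ]
restcorner [613.8 130.8  12. ]
restcorner [466.4 109.9  12. ]
restcorner [435.1 322.1  12. ]
long 143 [496.14856 278.3108  101.77689] [-0.64674425 -0.07533732  0.7589771 ] tilt 40.625896 yaw 6.6442704 zmax 151.31418294015964
160 206 208 [549. 285.  50.] 52
161 204 209 [546. 287.  49.] 56
162 204 210 [542. 285.  49.] 57
163 203 210 [538. 286.  53.] 62
164 203 210 [534. 285.  54.] 66
165 203 210 [530. 285.  57.] 74
166 204 210 [525. 282.  60.] 78
167 204 209 [520. 282.  68.] 82
168 204 209 [513. 280.  81.] 90
169 204 209 [509. 279.  86.] 97
170 204 209 [504. 278.  91.] 100
171 204 209 [499. 277.  98.] 109
172 204 208 [495. 278. 102.] 111
173 205 208 [491. 275. 107.] 114
174 203 208 [485. 277. 115.] 124
175 203 208 [481. 276. 119.] 129
176 203 207 [4
[... 336 characters left out ...]
162.80806   82.976295] [-0.41769543 -0.05111161  0.9071483 ] tilt 24.885803 yaw 6.976358 zmax 119.46194401229488
156 239 242 [566. 168.  50.] 51
157 238 243 [563. 168.  47.] 50
158 237 244 [560. 168.  47.] 57
159 237 244 [555. 167.  50.] 62
160 237 244 [514. 157. 201.] 1240
161 237 244 [547. 167.  57.] 75
162 238 243 [493. 152. 260.] 1240
163 241 243 [539. 161.  59.] 84
164 239 243 [532. 163.  73.] 89
165 239 243 [525. 162.  88.] 98
166 239 243 [519. 162.  97.] 102
167 239 243 [515. 161. 101.] 107
168 239 244 [511. 159. 102.] 109
169 239 244 [507. 159. 106.] 115
170 239 244 [503. 159. 109.] 118
171 239 243 [499. 160. 111.] 119
172 240 243 [497. 159. 107.] 116
173 240 243 [496. 159.  95.] 109
```

```bash
cat >> h.py <<'E'
from cell import manip
from scipy.spatial.transform import Rotation as Ro
def rel(p,R):
    s=manip.read_state(); R0=Ro.from_euler('xyz',s["eef_rot"]).as_matrix()
    sh=R0.T@(np.array(p)-s["eef_pos"]); rv=Ro.from_matrix(R0.T@R).as_rotvec()
    print("shift",np.round(sh,1),"turn",np.round(rv,3),"deg",np.round(np.degrees(np.linalg.norm(rv)),1))
yaw=np.radians(8.3); e=np.array([np.cos(yaw),np.sin(yaw),0]); Z=np.array([0,0,1.])
a=np.radians(40); ax=-np.sin(a)*e+np.cos(a)*Z; nr=np.cos(a)*e+np.sin(a)*Z
ty=np.array([-e[1],e[0],0]); tz=-ax; Rg=np.stack([np.cross(ty,tz),ty,tz],1)
E
python3 - <<'E'
from h import *
f=np.load("pics/top0.npz");d=f["d"];X=pts("top",d)
# centre ridge of shank: pixel column 205.5->204.5, rows 168..180
P=np.array([X[v,u] for v in range(168,181) for u in (204,205,206)])
P=P[(P[:,2]>70)&(P[:,2]<160)]
c=np.array([524.3,226.3,0])
h=(P-c)@nr; w=(P-c)@ty; s=(P-c)@ax
print("normal offset",np.median(h),np.std(h),"lat",np.median(w),"s range",s.min(),s.max())
for z in (90,115,140):
  for v,lo,hi in ((171,204,208.5),(178,202.5,206.5)):
    print(z,v,[round((ray("top",u,v,z)-c)@ty,1) for u in (lo,hi)])
hc=np.median(h[P[:,2]<125])-9.5
# tip extreme: lower rim at normal offset hc-7; intersect the ray with plane
K,R,t=cal("top");o=-R.T@t;r=R.T@np.linalg.inv(K)@[204.5,184,1]
k=((hc-7)-(o-c)@nr)/(r@nr);T=o+k*r;st=(T-c)@ax
tip=c+nr*hc+ty*60+ax*st; print("hc",hc,"tip",tip,"foot",tip-150*ax, "side proj tip/foot",proj("side",np.array([tip,tip-150*ax])),"top",proj("top",np.array([tip,tip-150*ax])))
p=tip-54*ax
print("grasp TCP",p);rel(p,Rg);print("pre");rel(p+100*ax,Rg)
q=np.load("pics/top0.npz")["d"]; print("vice top z",np.percentile(X[215:255,232:272,2],97))
E
```

```text
normal offset 52.15971801576539 2.244049336490131 lat 56.50476029619569 s range 66.62810653211555 146.59208609480316
90 171 [np.float64(63.1), np.float64(48.0)]
90 178 [np.float64(70.5), np.float64(57.1)]
115 171 [np.float64(59.6), np.float64(44.8)]
115 178 [np.float64(66.8), np.float64(53.7)]
140 171 [np.float64(56.1), np.float64(41.7)]
140 178 [np.float64(63.2), np.float64(50.3)]
hc 43.743060580230036 tip [452.67849684 276.48665753 143.87931404] foot [548.08673434 290.40521414  28.97264757] side proj tip/foot [[244.4477952  197.37782634]
 [212.40943269 228.38497814]] top [[203.71770305 182.16204194]
 [206.37494174 161.74419776]]
grasp TCP [487.02546234 281.49733791 102.51291411]
shift [-367.9 -124.1  102.5] turn [-0.168 -0.685 -0.459] deg 48.2
pre
shift [-310.9 -153.8   26. ] turn [-0.168 -0.685 -0.459] deg 48.2
vice top z 160.00019910806645
```

```bash
R='' ; python3 -m crank '[[65,-311,-154,26,-0.168,-0.685,-0.459],[65,-311,-154,26,-0.168,-0.685,-0.459],[65,-311,-154,26,-0.168,-0.685,-0.459],[65,-311,-154,26,-0.168,-0.685,-0.459],[65,-311,-154,26,-0.168,-0.685,-0.459],[65,-311,-154,26,-0.168,-0.685,-0.459],[65,-311,-154,26,-0.168,-0.685,-0.459],[65,-311,-154,26,-0.168,-0.685,-0.459],[65,-311,-154,26,-0.168,-0.685,-0.459],[65,-311,-154,26,-0.168,-0.685,-0.459]]' 40
python3 - <<'E'
from h import *
import cv2
s=manip.read_state();print(s["clock"],s["joints"],s["wrist_force"])
p=np.array([487,280,102.5]);rel(p,Rg);rel(p+100*ax,Rg)
P,d=optics.camera("side");T,dt=optics.camera("top")
im=np.zeros((600,800,3),np.uint8)
im[:,:400]=cv2.resize(P[120:270,200:300,::-1],(400,600),interpolation=2)
im[:400,400:]=cv2.resize(T[130:230,170:270,::-1],(400,400),interpolation=2)
cv2.imwrite("pics/pre.png",im)
E
```

```text
clock: 1.1
eef_pos: [423.1, 273.0, 179.5]
eef_rot: [3.14, 0.699, -2.996]
wrist_force: [-0.2, 0.0, -0.3]
finger_gap: 61.2
finger_force: 0.0
1.1 [ 0.67444197 -0.04049623  2.13261152 -0.69632268  0.5289108  -0.52477458] [-0.1668388   0.01318827 -0.26160395]
shift [  0.4  -2.4 100.3] turn [0.001 0.001 0.   ] deg 0.1
shift [ 0.3 -2.3  0.3] turn [0.001 0.001 0.   ] deg 0.1
```

View pics/pre.png

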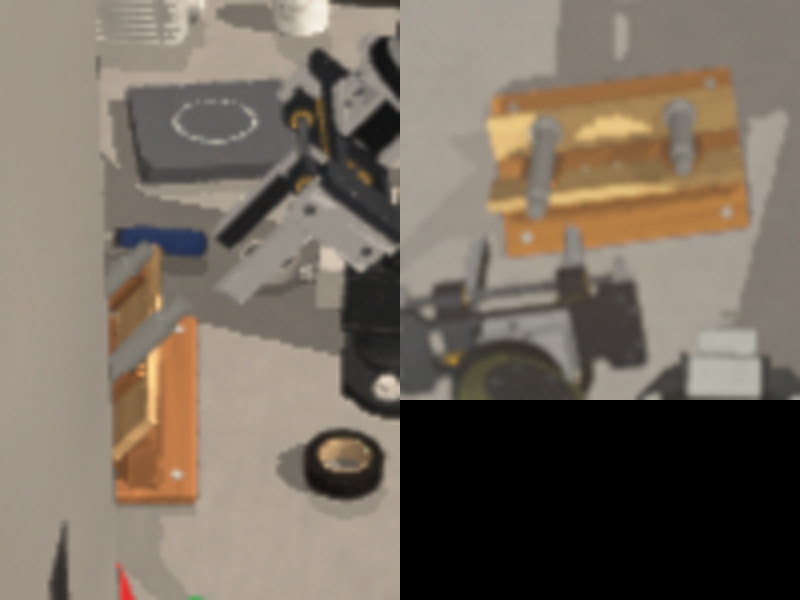

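The fingers straddle the spindle axis. The long tip is at side pixel (245,197), as predicted, so I'll advance along the axis.

```bash
python3 -m crank '[[65,0,-2,25,0,0,0],[65,0,-2,50,0,0,0],[65,0,-2,70,0,0,0],[65,0,-2,85,0,0,0],[65,0,-2,95,0,0,0],[65,0,-2,100,0,0,0],[65,0,-2,100,0,0,0]]' 40
python3 - <<'E'
from h import *
import cv2
s=manip.read_state();print(s["clock"],s["wrist_force"],s["eef_pos"])
P,d=optics.camera("side");T,dt=optics.camera("top")
im=np.zeros((600,800,3),np.uint8)
im[:,:400]=cv2.resize(P[150:240,210:270,::-1],(400,600),interpolation=2)
im[:400,400:]=cv2.resize(T[150:200,180:230,::-1],(400,400),interpolation=2)
cv2.imwrite("pics/at.png",im)
E
```

```text
clock: 1.9
eef_pos: [487.0, 280.4, 102.4]
eef_rot: [3.141, 0.698, -2.995]
wrist_force: [-0.8, 0.2, -0.1]
finger_gap: 61.3
finger_force: 0.0
1.9 [-0.79252332  0.2219381  -0.1454702 ] [487.04747641 280.38843902 102.4313803 ]
```

View pics/at.png

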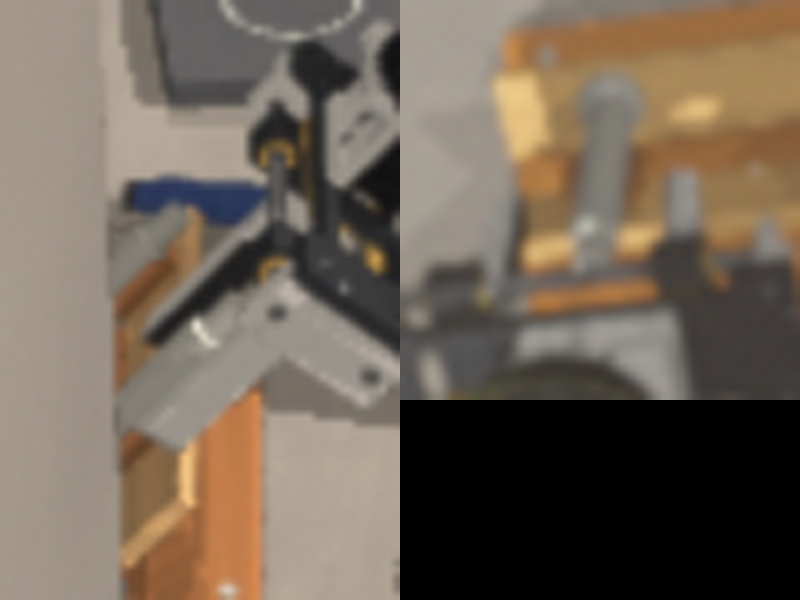

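The spindle lies between the fingers, with its shank at top-crop x≈603 and the finger midpoint at ≈593. That is about 2–3 mm off, so I'll shift slightly and close.

```bash
python3 -m crank '[[65,0,-2,0,0,0,0],[40,0,-2,0,0,0,0],[30,0,-2,0,0,0,0],[25,0,-2,0,0,0,0],[20,0,-2,0,0,0,0],[10,0,-2,0,0,0,0],[10,0,-2,0,0,0,0],[10,0,-2,0,0,0,0]]' 40
python3 -c "
from h import *
rel(np.array(manip.read_state()['eef_pos'])+[0,0,100],Rg)"
```

```text
clock: 2.8
eef_pos: [488.0, 278.6, 103.4]
eef_rot: [3.139, 0.7, -2.997]
wrist_force: [1.3, 5.0, -0.5]
finger_gap: 19.4
finger_force: 40.0
shift [-64.4   0.2 -76.5] turn [ 0.003  0.002 -0.   ] deg 0.2
```

```bash
python3 -m crank '[[10,-3,0,-4,0,0,0],[10,-8,0,-9,0,0,0],[10,-15,0,-18,0,0,0],[10,-26,0,-30,0,0,0],[10,-39,0,-46,0,0,0],[10,-52,0,-61,0,0,0],[10,-64,0,-77,0,0,0],[10,-77,0,-92,0,0,0],[10,-84,0,-100,0,0,0],[10,-84,0,-100,0,0,0]]' 50
python3 - <<'E'
from h import *
import cv2
P,d=optics.camera("side");T,dt=optics.camera("top")
im=np.zeros((600,800,3),np.uint8)
im[:,:400]=cv2.resize(P[120:240,200:280,::-1],(400,600),interpolation=2)
im[:400,400:]=cv2.resize(T[140:210,180:250,::-1],(400,400),interpolation=2)
cv2.imwrite("pics/lift.png",im)
Rd=np.stack([[0,0,0]]*3); 
for psi in (8.3,-25,-50):
    y=np.radians(psi); t=np.array([-np.sin(y),np.cos(y),0]);z=np.array([0,0,-1.]);R=np.stack([np.cross(t,z),t,z],1)
    print(psi);rel([496.3,-202,20+96+80],R)
    rel([440,200,250],R)
E
```

```text
clock: 3.8
eef_pos: [488.0, 277.6, 234.3]
eef_rot: [3.14, 0.7, -2.998]
wrist_force: [0.3, 0.4, -4.3]
finger_gap: 19.0
finger_force: 50.0
8.3
shift [  69.7 -475.5  -11.1] turn [0.    0.697 0.   ] deg 40.0
shift [ 33.2 -69.6 -50.9] turn [0.    0.697 0.   ] deg 40.0
-25
shift [  69.7 -475.5  -11.1] turn [0.203 0.677 0.557] deg 51.6
shift [ 33.2 -69.6 -50.9] turn [0.203 0.677 0.557] deg 51.6
-50
shift [  69.7 -475.5  -11.1] turn [0.354 0.635 0.975] deg 69.7
shift [ 33.2 -69.6 -50.9] turn [0.354 0.635 0.975] deg 69.7
```

View pics/lift.png

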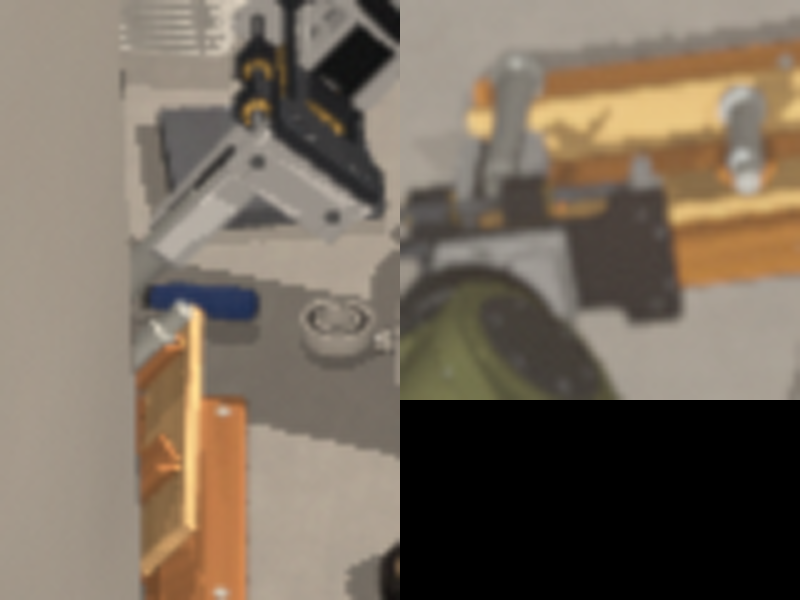

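The spindle is held (gap 19 mm, about 4 N weight) and clear, and the short one is undisturbed. I'll carry it across to the plate while turning it upright.

```bash
python3 -m crank '[[10,1,-10,-4,0.004,0.014,0.011],[10,3,-33,-10,0.014,0.047,0.039],[10,6,-67,-20,0.028,0.095,0.078],[10,10,-105,-25,0.045,0.149,0.123],[10,13,-143,-30,0.061,0.203,0.167],[10,17,-181,-34,0.077,0.257,0.212],[10,20,-219,-38,0.093,0.312,0.256],[10,24,-252,-40,0.108,0.359,0.295],[10,26,-275,-41,0.118,0.392,0.323],[10,26,-285,-42,0.122,0.406,0.334]]' 50
python3 - <<'E'
from h import *
y=np.radians(-25); t=np.array([-np.sin(y),np.cos(y),0]);z=np.array([0,0,-1.]);R=np.stack([np.cross(t,z),t,z],1)
rel([496.3,-202,236],R); print(manip.read_state()["joints"])
E
```

```text
clock: 4.9
eef_pos: [482.4, -13.2, 247.3]
eef_rot: [3.091, 0.276, 2.919]
wrist_force: [-0.6, 0.4, -3.8]
finger_gap: 19.2
finger_force: 50.0
shift [ -49.9 -182.2   16.6] turn [0.08  0.269 0.22 ] deg 20.4
[-0.1155454  -0.05134754  1.84185764  0.02482629  1.07152845 -1.48011253]
```

```bash
python3 -m crank '[[10,-3,-10,1,0.005,0.015,0.012],[10,-8,-30,3,0.013,0.045,0.037],[10,-17,-61,6,0.027,0.09,0.073],[10,-26,-95,9,0.042,0.14,0.115],[10,-35,-128,12,0.056,0.19,0.155],[10,-42,-155,14,0.068,0.229,0.187],[10,-47,-172,16,0.076,0.254,0.208],[10,-50,-182,16.6,0.08,0.269,0.22],[10,-50,-182,16.6,0.08,0.269,0.22],[10,-50,-182,16.6,0.08,0.269,0.22]]' 50
python3 - <<'E'
from h import *
import cv2
s=manip.read_state();print(s["joints"],s["eef_pos"],s["eef_rot"])
P,d=optics.camera("side");T,dt=optics.camera("top")
np.savez("pics/hov.npz",P=P,d=d,T=T,dt=dt)
im=np.zeros((600,800,3),np.uint8)
im[:,:400]=cv2.resize(P[60:180,210:290,::-1],(400,600),interpolation=2)
im[:400,400:]=cv2.resize(T[140:220,300:380,::-1],(400,400),interpolation=2)
cv2.imwrite("pics/hov.png",im)
p=np.array(s["eef_pos"]); print(proj("side",np.array([p,p-[0,0,96]])))
E
```

```text
clock: 5.9
eef_pos: [497.3, -199.0, 237.3]
eef_rot: [3.14, 0.004, 2.71]
wrist_force: [-0.1, 0.1, -2.8]
finger_gap: 19.0
finger_force: 50.0
[-0.45006098  0.24241276  1.51939358  0.00215316  1.376315   -1.58935413] [ 497.32218326 -198.9887699   237.25000874] [3.13954341 0.00350951 2.70967343]
[[252.93041295  98.50115319]
 [252.81553412 122.68086885]]
```

View pics/hov.png

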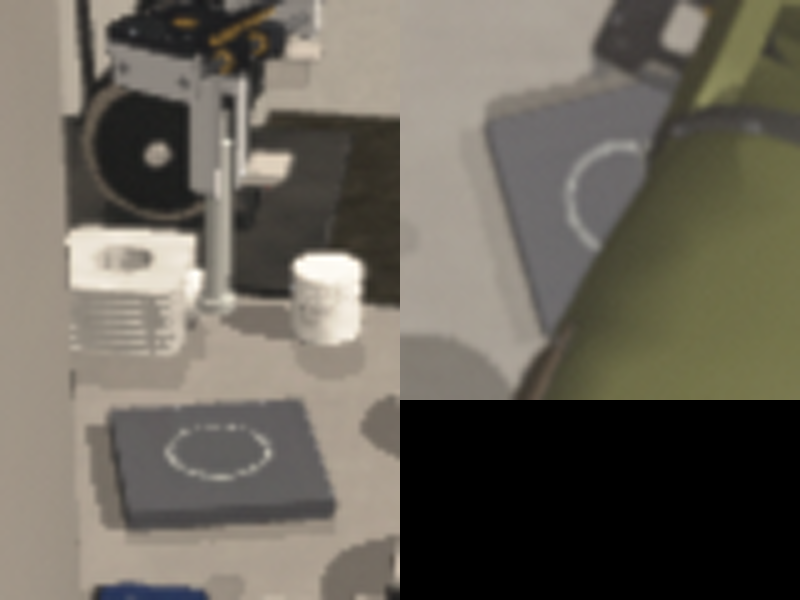

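Side view: the spindle is held nearly upright, with its foot at about (253,121) and the circle centre at about (254,150). I'll measure the tilt and the foot position from the depth.

```bash
cat > m.py <<'E'
from h import *
import cv2
def measure(P,d,c,zt):
    "c: rough xy of the spindle, zt: finger-tip height"
    X=pts("side",d); k=(np.hypot(X[...,0]-c[0],X[...,1]-c[1])<28)&(X[...,2]<zt-4)&(X[...,2]>zt-110)
    if zt<180: k&=X[...,2]>26
    n,l,st,_=cv2.connectedComponentsWithStats(k.astype(np.uint8)); i=1+np.argmax(st[1:,4]); k=l==i
    rows=[v for v in range(384) if k[v].sum()>=3]
    q=[]
    for v in rows:
        u=np.nonzero(k[v])[0]; q.append([v,u.min(),u.max(),*X[v,u].mean(0)])
    q=np.array(q); print(np.round(q,1)); return q
E
python3 - <<'E'
from m import *
f=np.load("pics/hov.npz");q=measure(f["P"],f["d"],(497,-199),237)
g=cv2.cvtColor(f["P"],cv2.COLOR_RGB2GRAY).astype(int)
for v in range(100,124,2): print(v,g[v,244:266])
E
```

```text
[[ 101.   251.   255.   497.5 -193.9  229.8]
 [ 102.   251.   255.   496.  -191.9  226.9]
 [ 103.   251.   255.   495.4 -187.6  225. ]
 [ 104.   251.   255.   496.  -192.1  219.1]
 [ 105.   251.   255.   496.1 -193.   214.8]
 [ 106.   251.   255.   495.7 -190.2  212.2]
 [ 107.   251.   255.   495.7 -190.4  208.2]
 [ 108.   251.   255.   495.7 -190.9  204.1]
 [ 109.   251.   255.   495.5 -189.6  200.8]
 [ 110.   251.   255.   495.4 -188.6  197.3]
 [ 111.   251.   255.   495.7 -190.9  192.3]
 [ 112.   251.   255.   495.4 -188.6  189.4]
 [ 113.   251.   255.   495.9 -192.3  183.7]
 [ 114.   251.   255.   495.6 -190.5  180.6]
 [ 115.   251.   255.   495.6 -190.8  176.4]
 [ 116.   251.   255.   495.7 -191.3  172.2]
 [ 117.   251.   255.   495.7 -191.7  168. ]
 [ 118.   250.   256.   496.3 -195.8  162. ]
 [ 119.   249.   256.   497.5 -191.6  159.8]
 [ 120.   249.   256.   497.1 -188.4  157.4]
 [ 121.   249.   256.   496.6 -185.2  154.9]
 [ 122.   250.   255.   496.5 -184.9  151. ]]
100 [ 30  31  31  32  41  63  72 104 121 139 162 165 101  71  60  51  47  42
  57  61  62  63]
102 [ 56  64  
[... 330 characters left out ...]
6  62  62  61  60
  59  58  58  59]
110 [227 228 228 225 198 110  72 105 125 148 163 162  98  67  62  62  61  59
  57  56  57  56]
112 [229 231 231 222 194 110  73 105 123 147 165 161  98  64  60  61  59  59
  58  56  56  55]
114 [224 225 226 233 248 247 188 128 128 150 164 157  93  60  56  57  57  59
  59  59  59  58]
116 [226 222 211 228 244 244 175 123 127 150 161 132  78  55  54  56  56  56
  58  59  60  61]
118 [193 199 200 231 233 204 138 117 129 152 171 174 135  80  59  56  48  46
  39  37  38  40]
120 [187 194 196 203 198 146 139 167 171 179 187 204 187 159 155 156 153 152
 150 148 147 148]
122 [188 194 182 158 152 152 140 133 137 149 153 155 128 114 112 111 112 113
 113 112 111 112]
```

```bash
python3 - <<'E'
from h import *
y=np.radians(-25); t=np.array([-np.sin(y),np.cos(y),0]);z=np.array([0,0,-1.]);R=np.stack([np.cross(t,z),t,z],1)
rel([496.3,-202,237],R)
E
```

```text
shift [-0.4 -3.3  0.6] turn [0.002 0.004 0.005] deg 0.4
```

```bash
python3 -m crank '[[10,0,-3,10,0.002,0.004,0],[10,0,-3,30,0.002,0.004,0],[10,0,-3,55,0.002,0.004,0],[10,0,-3,75,0.002,0.004,0],[10,0,-3,90,0.002,0.004,0],[10,0,-3,100,0.002,0.004,0],[10,0,-3,107,0.002,0.004,0],[10,0,-3,110,0.002,0.004,0],[10,0,-3,110,0.002,0.004,0],[10,0,-3,110,0.002,0.004,0]]' 50
python3 - <<'E'
from m import *
P,d=optics.camera("side");X=pts("side",d)
g=cv2.cvtColor(P,cv2.COLOR_RGB2GRAY).astype(int)
cv2.imwrite("pics/low.png",cv2.resize(P[100:170,215:295,::-1],(640,560),interpolation=2))
p=np.array(manip.read_state()["eef_pos"]);print(p)
E
```

```text
clock: 7.0
eef_pos: [496.7, -202.6, 128.0]
eef_rot: [-3.141, 0.0, 2.709]
wrist_force: [0.0, 0.3, -3.3]
finger_gap: 19.5
finger_force: 50.0
[ 496.68003881 -202.61864785  128.03021994]
```

View pics/low.png

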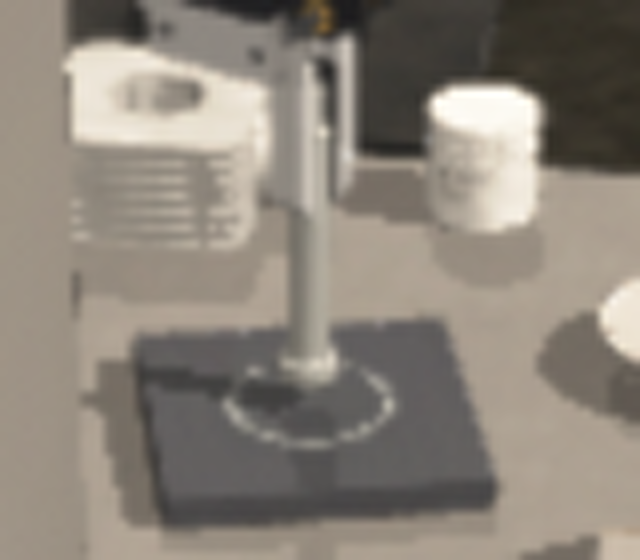

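The foot at crop (312,365) is centred in x over the circle (310,403) and still hovers. I'll lower it gently, watching the force.

```bash
python3 -m crank '[[10,0,0,2,0,0,0],[10,0,0,4,0,0,0],[10,0,0,6,0,0,0],[10,0,0,8,0,0,0],[10,0,0,9,0,0,0],[10,0,0,10,0,0,0],[10,0,0,10,0,0,0]]' 50 | grep -E "pos|wrist"
python3 -m crank '[[10,0,0,1,0,0,0],[10,0,0,2,0,0,0],[10,0,0,2,0,0,0]]' | grep -E "pos|wrist"
```

```text
eef_pos: [496.4, -202.5, 117.3]
wrist_force: [0.4, -0.3, -3.5]
eef_pos: [496.4, -202.5, 115.3]
wrist_force: [-0.8, 0.8, -3.4]
```

```bash
for i in 1 2; do python3 -m crank '[[10,0,0,0.7,0,0,0],[10,0,0,1.5,0,0,0],[10,0,0,1.5,0,0,0]]' | grep -E "pos|wrist"; done
```

```text
eef_pos: [496.4, -202.5, 113.8]
wrist_force: [1.5, 0.4, -3.3]
eef_pos: [496.4, -202.5, 112.3]
wrist_force: [0.1, 0.9, -3.9]
```

```bash
for i in 1 2; do python3 -m crank '[[10,0,0,0.5,0,0,0],[10,0,0,1,0,0,0],[10,0,0,1,0,0,0]]' | grep -E "pos|wrist"; done
```

```text
eef_pos: [496.4, -202.5, 111.4]
wrist_force: [0.2, -0.7, -4.1]
eef_pos: [496.5, -202.5, 110.6]
wrist_force: [-0.1, -0.7, -1.3]
```

```bash
python3 -m crank '[[10,0,0,0.4,0,0,0],[10,0,0,0.4,0,0,0]]' | grep -E "pos|rot|wrist"
```

```text
eef_pos: [496.7, -202.6, 110.6]
eef_rot: [-3.141, 0.0, 2.709]
wrist_force: [-1.3, 1.5, 5.8]
```

The foot is on the plate. I'll ease the grip, then open in small steps.

```bash
python3 -m crank '[[10,0,0,0,0,0,0],[10,0,0,0,0,0,0]]' 4 | grep -E "wrist|finger"; python3 -m crank '[[22,0,0,0,0,0,0],[24,0,0,0,0,0,0],[26,0,0,0,0,0,0],[30,0,0,0,0,0,0],[35,0,0,0,0,0,0],[42,0,0,0,0,0,0],[50,0,0,0,0,0,0],[60,0,0,0,0,0,0],[60,0,0,0,0,0,0]]'
python3 - <<'E'
from m import *
P,d=optics.camera("side")
cv2.imwrite("pics/rel.png",cv2.resize(P[90:170,215:295,::-1],(560,560),interpolation=2))
E
```

```text
wrist_force: [0.1, 1.5, 5.2]
finger_gap: 20.3
finger_force: 4.0
clock: 10.55
eef_pos: [496.4, -202.5, 110.0]
eef_rot: [-3.141, -0.001, 2.709]
wrist_force: [-0.6, -0.5, 0.7]
finger_gap: 56.1
finger_force: 0.0
```

View pics/rel.png

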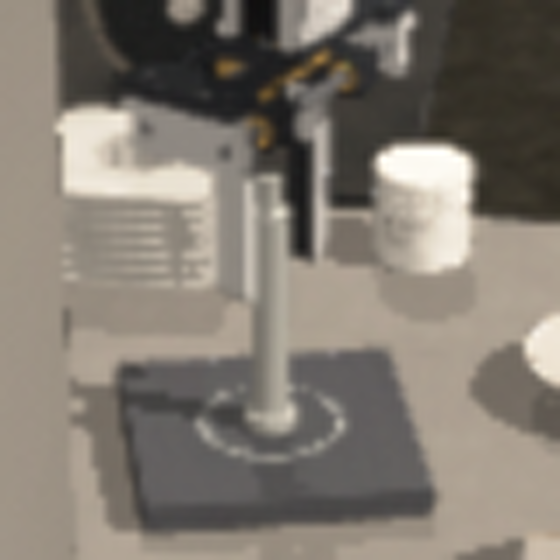

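The spindle stands upright, with its foot at crop (270,415) inside the circle (270,422) and both fingers clear. I'll retract straight up and then wait.

```bash
python3 -m crank '[[60,0,0,-5,0,0,0],[60,0,0,-15,0,0,0],[60,0,0,-30,0,0,0],[60,0,0,-50,0,0,0],[60,0,0,-75,0,0,0],[60,0,0,-100,0,0,0],[60,0,0,-120,0,0,0],[60,0,0,-130,0,0,0],[60,0,0,-130,0,0,0],[60,0,0,-130,0,0,0]]' | grep -E "clock|pos|wrist"
for i in 1 2; do python3 -m crank '[[60,0,0,0,0,0,0],[60,0,0,0,0,0,0],[60,0,0,0,0,0,0],[60,0,0,0,0,0,0],[60,0,0,0,0,0,0],[60,0,0,0,0,0,0],[60,0,0,0,0,0,0],[60,0,0,0,0,0,0],[60,0,0,0,0,0,0],[60,0,0,0,0,0,0]]' | grep clock; done
python3 - <<'E'
from m import *
P,d=optics.camera("side");T,dt=optics.camera("top")
im=np.zeros((560,800,3),np.uint8);im[:,:560]=cv2.resize(P[90:170,215:295,::-1],(560,560),interpolation=2)
im[:240,560:]=cv2.resize(T[140:200,185:245,::-1],(240,240));im[240:480,560:]=cv2.resize(T[140:220,300:380,::-1],(240,240))
cv2.imwrite("pics/end.png",im); measure(P,d,(496,-202),180-.5)
E
```

```text
clock: 11.6
eef_pos: [496.3, -202.4, 239.3]
wrist_force: [-0.2, -0.2, 0.3]
clock: 12.6
clock: 13.6
[[ 115.   252.   254.   497.2 -202.   171.1]
 [ 116.   252.   255.   495.1 -200.8  167.8]
 [ 117.   252.   254.   496.5 -197.6  165.2]
 [ 118.   252.   254.   496.6 -198.1  160.9]
 [ 119.   252.   255.   494.3 -195.6  158.2]
 [ 120.   251.   255.   496.5 -198.1  152.7]
 [ 121.   251.   255.   496.4 -197.3  149. ]
 [ 122.   251.   255.   495.8 -193.3  146.9]
 [ 123.   251.   255.   495.8 -192.9  143. ]
 [ 124.   251.   255.   496.1 -195.2  137.8]
 [ 125.   251.   255.   496.1 -195.5  133.5]
 [ 126.   251.   255.   495.8 -193.5  130.4]
 [ 127.   251.   255.   495.9 -194.2  125.9]
 [ 128.   251.   255.   495.7 -193.1  122.3]
 [ 129.   251.   255.   495.7 -193.1  118.1]
 [ 130.   251.   255.   495.7 -193.4  113.8]
 [ 131.   251.   255.   495.9 -194.8  108.9]
 [ 132.   251.   255.   495.6 -192.8  105.7]
 [ 133.   251.   255.   495.6 -193.   101.4]
 [ 134.   251.   255.   495.3 -191.1   98.2]
 [ 135.   251.   255.   496.  -195.9   91.4]
 [ 136.   251.   255.   495.8 -195.1   87.6]
 [ 137.   251.   255.   495.5 -193.2   84.3]
 [ 138.   251.   255.   495.9 -195.8   78.6]
 [ 139.   251.   255.   495.4 -192.4   76.2]
 [ 140.   251.   255.   495.6 -194.4   70.7]]
```

View pics/end.png

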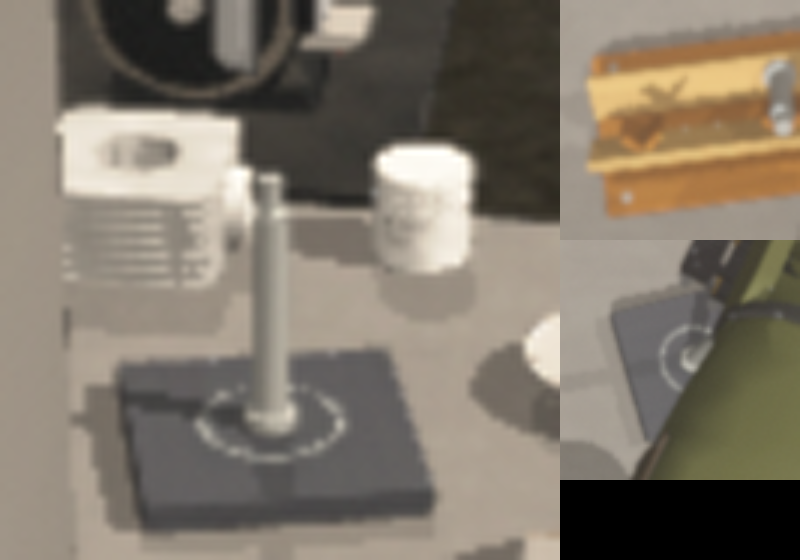

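The spindle is still upright and unmoved, with its foot at crop (270,415) inside the circle. The short one is still in the rest, so I'll hand in.

```bash
python3 -c "
from cell import manip
print(manip.sign_off())"
```

```text
the job is handed in; nothing more can be done
None
```

The long spindle stands upright by itself inside the scribed circle and had not moved 3 s after release; the short one is still in the rest, and the job is handed in (about 14 s used, no verdict shown).

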